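# Roll the guide roller home in an extending table's runner

## Task

The white guide roller lies loose in the greased runner of the table frame. Pick up the wooden paddle, roll the roller along the runner with it, gently and without touching the roller with the gripper, and press it against the rubber buffer until both spring tabs have snapped in behind it. Then stand the paddle upright on the table again, clear of the frame, and leave everything else where it is.

Things in the scene. Friction and masses are not known exactly. Their poses are not given: they have to be found in the camera images.
- paddle_center (a point): Paddle: plain beech block standing upright, 100 mm tall, 24 mm thick along x, 0.10 kg. Blade 38 mm wide along y for the lower 55 mm, handle 28 mm wide for the upper 45 mm. Its two flat x faces (alike) are for pushing. Point: its centre, 50 mm above its underside; z up. It stands in any of three places between robot and frame; batten and foot stand in the others.
- roller_center (a point): Guide roller: white nylon cylinder, 30 mm diameter, 60 mm long, about 0.15 kg, lying across the runner on its floor, free to roll. Point: its centre; y is its long axis, x and z turn as it rolls. A push of over 12 N from the paddle dents it; it must not be struck or thrown: keep it under 0.2 m/s.
- runner: Corner of the black steel table frame, fixed: tube 400 x 72 x 25 mm carrying the U-shaped steel runner. Origin on the table top under the tube's middle; x runs along the runner from its open mouth (x = -0.17 m) to its stop, z up. Runner floor level, 28 mm above the table, 62 mm wide; walls 3 mm thick, 60 mm above the table. Do not press the paddle on it with over 20 N.
- mouth (a point): Middle of the floor at the runner's open end, in the runner x = -0.17 m, 28 mm above the table; axes as the runner. A cross tube of the frame, 50 mm wide and 25 mm high, goes off from the far end to the runner's -y.
- seat (a point): Where the roller's centre is when it is home: 15 mm above the runner floor, runner x = 0.115 m, y = 0; axes as the runner. The tabs snap in behind the roller here. Solid steel lugs stop it 1.5 mm farther on. Passing the tabs takes about 2 to 5 N, pressing home against tabs and buffer 5 to 8.5 N in all; then the tabs let go, and a push rising past 9 N means that it is on the lugs.
- buffer (a joint): Rubber buffer, 18 mm diameter, between the lugs at the runner's stop, on a spring: 0.7 N to start it, then 0.7 N per mm. Value in m, 0 = free, grows as the roller presses it in. The roller meets it 4 mm before the seat, 5.5 mm before the lugs.
- tab_left (a joint): Sheet-steel spring tab in the runner wall on its +y side, 12 mm high at the roller's axis height, hinged at runner x = 0.074 m, tip at x = 0.100 m and 4.5 mm out from the wall. Value in rad: 0 = sprung in, 0.08 to 0.2 while the roller's end face holds it out, 0 again once snapped in behind the roller.
- tab_right (a joint): The same tab on the runner's -y side, same values.
- batten: Bystander: plain square beech batten standing upright, 34 x 34 x 135 mm tall. Origin at its underside.
- foot: Bystander: round tapered wooden furniture foot standing upright, 52 mm wide at the top, 75 mm tall. Origin at its underside.
- driver_a: Bystander: screwdriver with yellow handle lying on the table. Origin at its underside near the middle.
- driver_b: Bystander: screwdriver with black handle lying on the table. Origin as the other.
- spare_roller: Bystander: a spare roller, 30 mm in diameter, standing on end on the table, 60 mm tall. Leave it.
- hardware_tray: Bystander: open cardboard tray of screws, 130 x 180 x 35 mm.
- hex_key: Bystander: L-shaped hex key, 110 mm long, lying on the table.
- mallet: Bystander: small rubber mallet lying on the table.
There are look-alikes about, which are no part of the job. Leave any orange or pink look-alike of the part that bears roller_center alone.

How it is judged (in metres and radians):
On the way, in this order (a step that is already met when the one before it is completed fails the run):
1. the paddle has been lifted off the table (height (world z) of paddle_center above 0.1 m), for 0.1 s.
2. the roller is pressed home with the paddle and both tabs have snapped in (x of roller_center in the frame of seat above -0.001 m and contact force between paddle and roller above 0.5 N and value of joint each of tab_left, tab_right below 0.04 rad), for 0.05 s.
At the end, for the whole second after the job is handed in: The roller lies in its seat (-2.5 to +3.5 mm along the runner, on its floor) with both spring tabs sprung in behind it (below 0.04 rad), at rest; the paddle stands upright on the table (within 0.12 rad, centre 45 to 55 mm high), not touching the frame, at rest (x of roller_center in the frame of seat between -0.0025 and 0.0035 m and z of roller_center in the frame of seat below 0.003 m and value of joint each of tab_left, tab_right below 0.04 rad and linear speed of each of roller, paddle below 0.01 m/s and height (world z) of paddle_center between 0.045 and 0.055 m and angle between paddle_center's own z axis and vertical below 0.12 rad and contact force between paddle and runner below 0.1 N).
It fails at once if the roller pushed with more than 12 N (contact force between paddle and roller above 12 N).
It fails at once if the roller touched by the gripper or the arm (contact force between any of the fingers, the arm and roller above 0.3 N).
It fails at once if the roller struck or thrown (faster than 0.25 m/s) (linear speed of roller above 0.25 m/s).
It fails at once if the paddle pressed on the frame with more than 20 N (contact force between paddle and runner above 20 N).
It fails at once if a bystander moved by more than 20 mm or knocked over (distance of any of batten, foot, driver_a, driver_b, spare_roller, hardware_tray, hex_key, mallet from where it was at the start of the episode above 0.02 m or angle between any of batten, foot, spare_roller's own z axis and vertical above 0.4 rad).
It also fails if it takes over 59 s, if anything falls off the work surface, if the arm or the gripper's body presses on something with over 40 N, if the wrist force passes 120 N, or if a joint passes its speed limit or range.

## Robot

A 7-joint arm with a two-finger parallel gripper is mounted at the origin on the work surface. World frame = base frame: x ahead of the robot, y to its left, z up, the work surface at z = 0. Lengths are in mm, angles in rad, forces in N, time in s.
With the tool pointing down it reaches from about 425 to 875 mm from the base axis. Payload 4.7 kg.
Tool frame: the origin (TCP) lies on the centre line of the jaws, within the pads' length; the fingertips stand 8 mm ahead of it and the grasp point (between the pads) lies 11 mm behind it (env.tips_ahead is the z of the fingertips in the tool frame, in mm); z points along the fingers, y is the direction in which the jaws open and shut (so a half turn about z gives the same grasp; the last joint's range is limited). The gripper opens to 85 mm and grips with 20 to 120 N. Pads are 22 mm wide; open, the fingers measure 114 mm over their backs; the gripper's body (76 mm by 85 mm) begins 54 mm behind the grasp point. The pads swing forward as they close: fully open they stand 13 mm farther back than shut.
Start: joints at [-1.14, 0.321, -0.07, 1.45, 0.023, 1.371, -0.057], TCP at [263.171, 594.361, 239.349] pointing down, gripper open.
Joint ranges: [-2.86, 2.86], [-0.3, 2.09], [-1.38, 1.24], [0.06, 2.45], [-1.56, 4.7], [0.09, 2.05], [-2.69, 2.69]. Speed limits (rad/s): [2.57, 2.57, 3.14, 3.14, 3.14, 3.14, 3.14].

## Interface

Orientations are given as a 3x3 rotation matrix whose columns are the frame's x, y, z axes.
In Python, from station import env, effector, camera, status gives the robot as it stands. Calls block until the motion is done:
- env.move_pose(position, orientation): joint-space move of the TCP to a pose.
- env.servo_line(position, orientation=None, speed=150, max_force=None): straight line of the TCP; orientation=None keeps the orientation; speed is the mean speed in mm/s. With max_force (N) it stops when the force on the tool has changed by that much, and returns True; else False.
- env.move_joints(angles): joint-space move.
- effector.gripper_open() and effector.grasp(squeeze=None): open the fingers fully, or close them until they stop; squeeze is the grip in N (None keeps the last).
- env.hold(seconds).
- env.solve_ik(position, orientation): joint angles nearest the present ones, or None.
- camera(name): name is "side" or "top" or "wrist"; returns a dict with "pixels" (420x560x3 uint8, red, green, blue), "mtx" (3x3 intrinsics, pixels), "position" and "rotation" of the camera in the world. Camera axes: x right, y down, z forward; pixel columns grow to the right and rows downward; lengths in mm; the calibration is good to about 2 mm. A picture is of the moment at which its call begins. There is no depth.
A pose or a line that the arm cannot do raises env.MotionError and nothing moves.
- env.close_job(): hands the job in, once; it reports no verdict.
Readings, each from a call of its own:
- status.read_t(): time.
- status.read_qpos(): joint angles.
- status.read_qd(): joint speeds.
- status.read_effort(): joint torques, N m.
- status.read_tcp_pos(): TCP position.
- status.read_ee_rot(): TCP orientation.
- status.read_wrist_force(): force on the tool from outside, world axes, zero at the start.
- status.read_ft_torque(): the same for the moment, N m.
- status.read_grip_width(): finger opening in mm.
Only numpy, scipy, OpenCV 4.12 (cv2) and the standard library are available. Lean on these libraries where they do the work, as an engineer would, in place of code of your own. Each camera call takes 0.05 s, during which the arm holds its last target.

## Working session

There is one attempt and no reset: what is moved stays moved. The work goes in short steps, each a Python script; the robot and the scene stay as the last script left them, time stands still between calls to the robot, and variables do not carry over. Pictures are saved under pics/ and viewed, and the job is handed in when it is done.

```bash
ls; mkdir -p pics; python3 - <<'E'
from station import env, effector, camera, status
import cv2,pickle
for n in ["side","top","wrist"]:
    c=camera(n); cv2.imwrite(f"pics/{n}0.png",c["pixels"][:,:,::-1]); print(n,c["mtx"].tolist(),c["position"],c["rotation"].round(3).tolist())
    pickle.dump(c,open(f"{n}0.pkl","wb"))
print(status.read_t(), status.read_ee_rot(), env.tips_ahead)
E
```

```text
pics
side [[452.8887987243481, 0.0, 280.95983506177276], [0.0, 452.8887987243481, 210.19655802996783], [0.0, 0.0, 1.0]] [-197.08120145 -925.52986967  766.7339198 ] [[0.72, -0.36, 0.593], [-0.693, -0.353, 0.628], [-0.016, -0.864, -0.504]]
top [[393.07863968290667, 0.0, 279.11890389373957], [0.0, 393.07863968290667, 208.63486159110624], [0.0, 0.0, 1.0]] [ 515.69690248  -40.02816494 1303.42045174] [[-0.015, -0.998, 0.064], [-1.0, 0.015, -0.002], [0.002, -0.064, -0.998]]
wrist [[329.7965953263679, 0.0, 278.91485744421504], [0.0, 329.7965953263679, 210.52219697163588], [0.0, 0.0, 1.0]] [187.932841   627.33803108 372.97419566] [[0.405, 0.867, 0.291], [0.914, -0.383, -0.132], [-0.003, 0.319, -0.948]]
0.15 [[-9.14412324e-01  4.04783693e-01 -5.13461636e-04]
 [ 4.04784015e-01  9.14411418e-01 -1.28849059e-03]
 [-5.20447956e-05 -1.38605274e-03 -9.99999038e-01]] 8.0
```

View pics/top0.png

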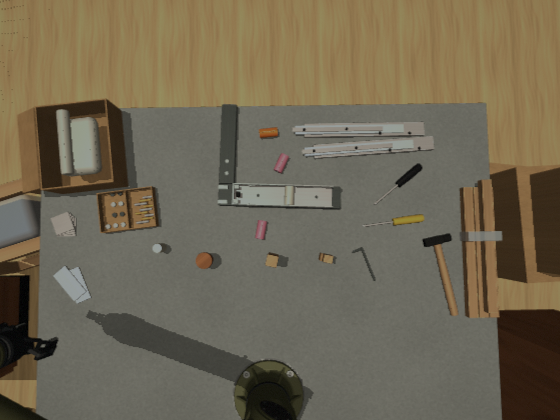

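View pics/side0.png

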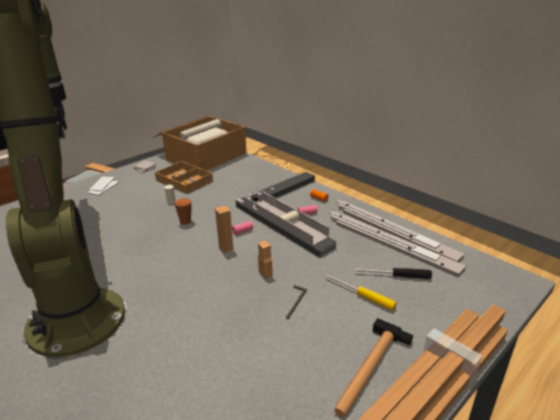

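View pics/wrist0.png

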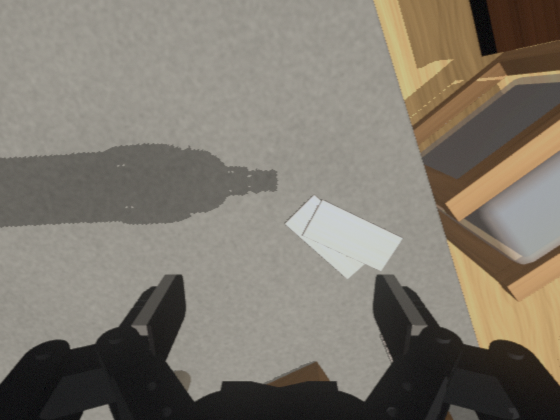

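The top view shows the runner from about (220,194) to (338,197). The cross tube leaves its left end towards the top of the picture, so the stop is on the left (+world y) and the mouth on the right. The white roller is near (289,195). Tall objects are at (205,260), the foot; (272,260); and (327,258). Next I'll crop closer.

```bash
python3 - <<'E'
import cv2,numpy as np
t=cv2.imread("pics/top0.png");s=cv2.imread("pics/side0.png")
cv2.imwrite("pics/tc.png",cv2.resize(t[170:275,205:350],None,fx=5,fy=5,interpolation=cv2.INTER_CUBIC))
cv2.imwrite("pics/sc.png",cv2.resize(s[175:285,200:345],None,fx=5,fy=5,interpolation=cv2.INTER_CUBIC))
E
```

```text
(no output)
```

View pics/tc.png

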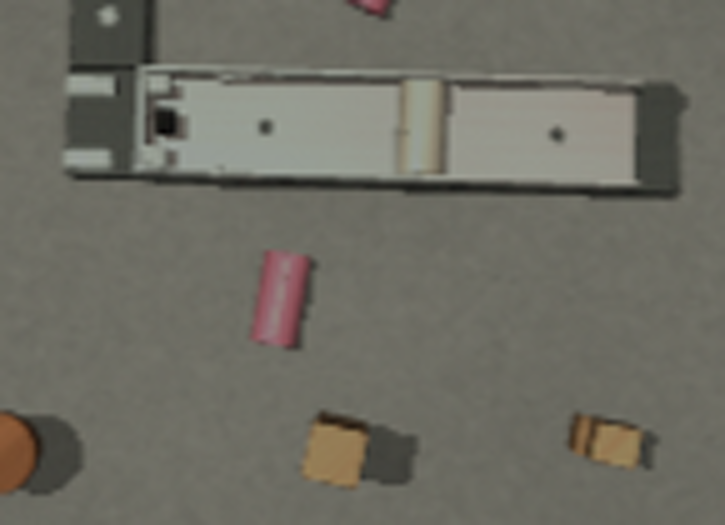

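View pics/sc.png

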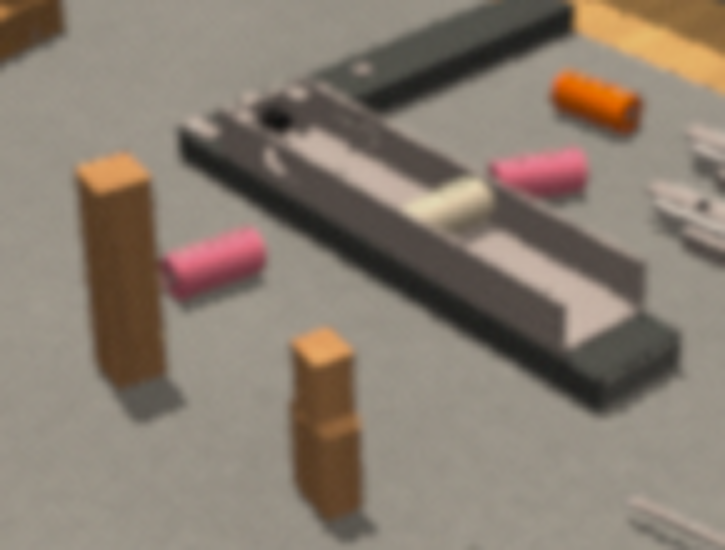

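The stepped post at top-view (327,258), side-view (265,260), is the paddle, with its shoulders along the image horizontal. The plain tall square post at (272,260) is the batten. The roller candidates:
- White roller in the runner at (289,195): this is the one.
- Spare roller standing on end at (157,248).
- Pink look-alikes at (262,230) and (282,163), and an orange one at (269,132).

Now I'll measure.

```bash
cat > h.py <<'E'
import numpy as np,cv2,pickle
def ray(c,u,v):
    d=np.linalg.solve(c["mtx"],[u,v,1.]); return np.asarray(c["position"]),np.asarray(c["rotation"])@d
def onz(c,u,v,z):
    p,d=ray(c,u,v); return p+d*(z-p[2])/d[2]
def proj(c,P):
    q=np.asarray(c["rotation"]).T@(np.asarray(P,float)-c["position"]); w=c["mtx"]@q; return w[:2]/w[2]
def Rdown(a):  # tool y axis (jaw) at angle a from world x, z down
    y=np.array([np.cos(a),np.sin(a),0]); z=np.array([0,0,-1.]); x=np.cross(y,z); return np.column_stack([x,y,z])
E
python3 - <<'E'
from h import *
t=pickle.load(open("top0.pkl","rb"))
f=lambda u,v:(205+u/5,170+v/5)
for n,(u,v),z in [("paddle top",(617,445),100),("batten top",(336,454),135),("roller top",(422,127),58),("mouth near",(637,185),28),("mouth far",(637,92),28),("tube c1",(680,193),25),("tube c2",(680,85),25),("tube left",(68,175),25)]:
    print(n,onz(t,*f(u,v),z).round(1))
from station import env
for a in np.deg2rad([-90,-45,0,45,90,135,180]): 
    print(np.rad2deg(a),[None if (q:=env.solve_ik(p,Rdown(a))) is None else np.round(q,2) for p in ([430,-170,300],[430,-170,80],[600,-80,110],[600,130,110])])
E
```

```text
paddle top [ 436.9 -190.7  100. ]
batten top [436.4 -20.2 135. ]
roller top [637.1 -76.5  58. ]
mouth near [ 600.  -216.6   28. ]
mouth far [ 660.9 -218.    28. ]
tube c1 [ 594.6 -244.9   25. ]
tube c2 [ 665.4 -246.7   25. ]
tube left [612.3 153.9  25. ]
-90.0 [array([-0.24, -0.14,  0.51,  1.81,  0.07,  1.45, -1.32]), array([-0.52,  0.08,  0.88,  2.11, -0.07,  0.98, -1.17]), array([-0.5 ,  0.38,  0.72,  1.74, -0.28,  1.12, -1.26]), array([-0.68,  0.37,  0.52,  1.71, -0.2 ,  1.11, -1.67])]
-45.0 [array([-0.11, -0.13,  0.39,  1.81,  0.05,  1.45, -0.51]), array([-0.54,  0.08,  0.9 ,  2.11, -0.08,  0.98, -0.39]), array([-0.46,  0.37,  0.67,  1.74, -0.26,  1.12, -0.5 ]), array([-0.65,  0.36,  0.48,  1.71, -0.18,  1.11, -0.9 ])]
0.0 [array([-0.25, -0.14,  0.52,  1.81,  0.07,  1.45,  0.25]), array([-0.57,  0.08,  0.93,  2.11, -0.08,  0.98,  0.4 ]), array([-0.45,  0.37,  0.66,  1.74, -0.25,  1.12,  0.28]), array([-0.61,  0.35,  0.42,  1.71, -0.16,  1.11, -0.13])]
45.0 [array([-0.34, -0.15,  0.59,  1.81,  0.09,  1.46,  1.03]), array([-0.59,  0.08,  0.95,  2.11, -0.08,  0.98,  1.19]), array([-0.44,  0.37,  0.65,  1.74, -0.25,  1.11,  1.07]), array([-0.55,  0.35,  0.35,  1.71, -0.13,  1.11,  0.63])]
90.0 [array([-0.39, -0.16,  0.63,  1.82,  0.1 ,  1.46,  1.8 ]), array([-0.58,  0.08,  0.95,  2.11, -0.08,  0.98,  1.98]), array([-0.42,  0.36,  0.61,  1.74, -0.23,  1.11,  1.84]), array([-0.49,  0.34,  0.29,  1.71, -0.11,  1.11,  1.4 ])]
135.0 [array([-0.77, -0.26,  0.93,  1.82,  0.21,  1.48,  2.48]), array([ 1.42,  0.23, -1.17,  2.05,  0.25,  1.01,  2.48]), array([-0.35,  0.35,  0.53,  1.74, -0.19,  1.11,  2.6 ]), array([-0.43,  0.34,  0.21,  1.7 , -0.08,  1.11,  2.16])]
180.0 [array([ 1.5 , -0.15, -1.05,  1.77, -0.13,  1.45, -2.68]), array([-0.84,  0.13,  1.24,  2.11, -0.15,  0.99, -2.67]), array([-0.74,  0.52,  1.07,  1.75, -0.49,  1.17, -2.67]), array([ 0.61,  0.64, -1.18,  1.67,  0.62,  1.26,  2.45])]
```

```bash
python3 - <<'E'
from h import *
from station import env,camera,status
for i,(p,a) in enumerate([([437,-150,300],0),([560,-47,270],90)]):
    env.move_pose(p,Rdown(np.deg2rad(a))); 
    c=camera("wrist"); pickle.dump(c,open(f"w{i+1}.pkl","wb")); cv2.imwrite(f"pics/w{i+1}.png",c["pixels"][:,:,::-1])
print(status.read_t(),status.read_wrist_force())
E
```

```text
4.3083 [-0.25589794  0.2488177   0.15223531]
```

View pics/w1.png

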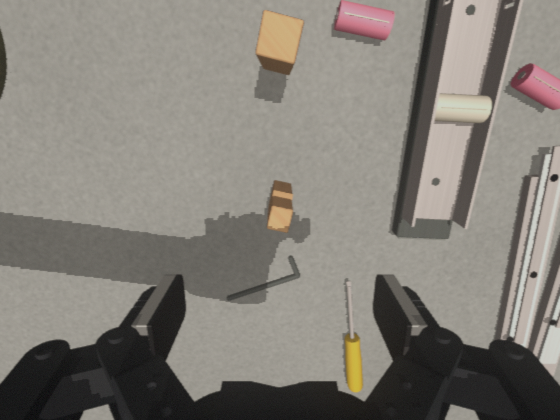

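View pics/w2.png

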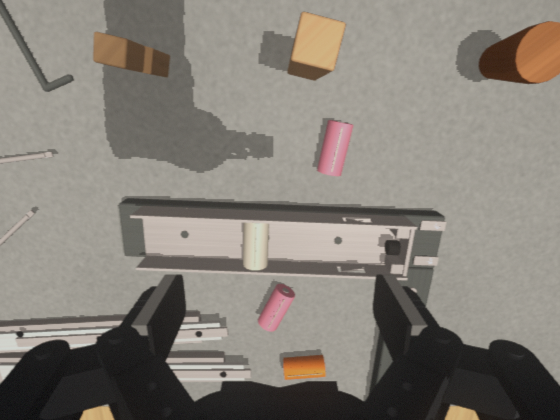

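```bash
python3 - <<'E'
import cv2
a=cv2.imread("pics/w1.png");b=cv2.imread("pics/w2.png")
cv2.imwrite("pics/w1c.png",cv2.resize(a[170:245,235:325],None,fx=8,fy=8,interpolation=cv2.INTER_CUBIC))
cv2.imwrite("pics/w2a.png",cv2.resize(b[190:285,110:285],None,fx=4.5,fy=4.5,interpolation=cv2.INTER_CUBIC))
cv2.imwrite("pics/w2b.png",cv2.resize(b[195:285,285:455],None,fx=4.5,fy=4.5,interpolation=cv2.INTER_CUBIC))
E
```

```text
(no output)
```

View pics/w1c.png

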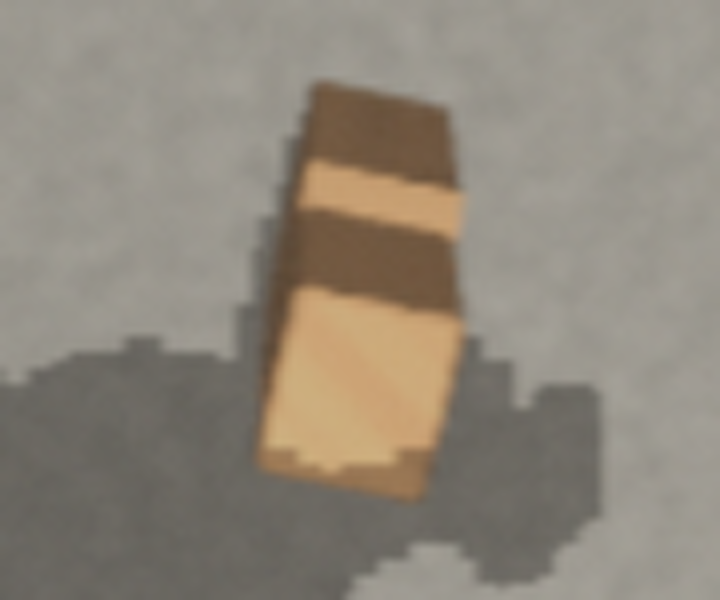

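View pics/w2a.png

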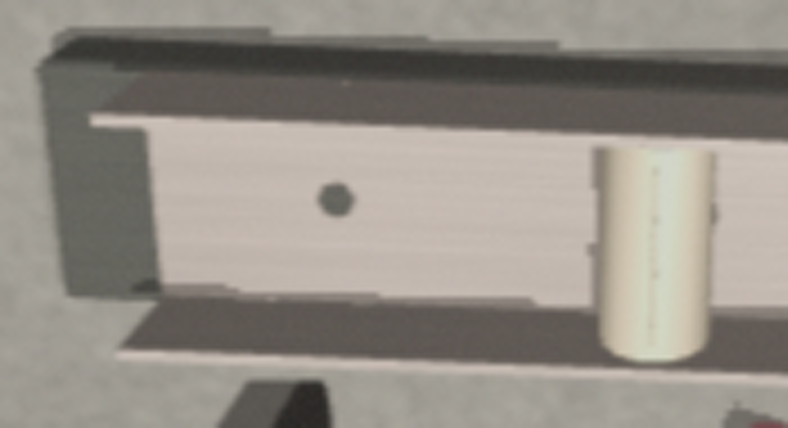

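View pics/w2b.png

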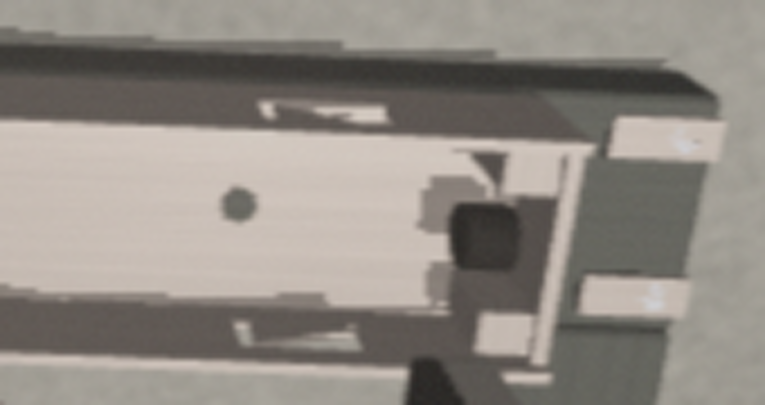

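```bash
python3 - <<'E'
from h import *
w1=pickle.load(open("w1.pkl","rb"));w2=pickle.load(open("w2.pkl","rb"))
h=0.5
A=lambda x,y,z:onz(w1,235+(x+.5)/8-h,170+(y+.5)/8-h,z).round(1)
P=np.array([A(*q,100) for q in [(293,287),(463,318),(425,500),(260,467)]]);print(P[:,:2].tolist(),P.mean(0))
d=[np.linalg.norm((P[i]-P[(i+1)%4])) for i in range(4)];print("sizes",d)
for i,j in [(0,1),(3,2),(1,2),(0,3)]: v=P[j]-P[i];print(np.rad2deg(np.arctan2(v[1],v[0])))
B=lambda x,y,z:onz(w2,110+(x+.5)/4.5-h,190+(y+.5)/4.5-h,z).round(1)
C=lambda x,y,z:onz(w2,285+(x+.5)/4.5-h,195+(y+.5)/4.5-h,z).round(1)
print("wall near",B(90,120,60),C(590,149,60)); print("wall far",B(118,353,60),C(550,380,60))
print("floor mouth",B(147,128,28),B(160,290,28)); print("tube L",B(40,68,25),B(68,297,25)," R",C(717,105,25))
print("roller L/R at z43 edges",B(598,255,43),B(712,255,43),"ends",B(655,147,58),B(655,358,43))
print("buffer",C(452,237,43),"tabs tips",C(388,115,43),C(360,345,43),"hinges",C(260,105,43),C(236,325,43))
E
```

```text
[[429.1, -174.2], [451.8, -178.5], [446.9, -204.8], [424.4, -200.0]] [ 438.05  -189.375  100.   ]
sizes [np.float64(23.10367936065595), np.float64(26.752569970004767), np.float64(23.00630348404541), np.float64(26.224606765402623)]
-10.726294466125271
-12.042575142885012
-100.55387369826961
-100.32438800263088
wall near [ 600.2 -213.5   60. ] [614.3 105.7  60. ]
wall far [ 664.6 -215.6   60. ] [679.6 103.7  60. ]
floor mouth [ 613.9 -213.9   28. ] [ 662.2 -216.7   28. ]
tube L [ 597.8 -241.6   25. ] [ 665.8 -244.4   25. ]  R [615.3 154.1  25. ]
roller L/R at z43 edges [644.7 -91.6  43. ] [644.7 -61.2  43. ] ends [608.2 -74.5  58. ] [675.5 -77.2  43. ]
buffer [646.2  79.7  43. ] tabs tips [611.4  59.6  43. ] [678.6  57.7  43. ] hinges [608.6  26.2  43. ] [672.4  23.4  43. ]
```

Measured values and checks:

| Item | Measured | Check |
|---|---|---|
| Paddle top | (438,-189), 23 x 26.5 mm, yaw about -10.8° | Agrees with the top camera within 2 mm |
| Runner axis | Mouth (632.4,-214.5), direction slope +0.0445 in x per y | Wall centres 64.4 mm apart, expected 65 |
| Seat | About (645,70) | Buffer seen at y≈80 |

Next: grasp and lift.

```bash
python3 - <<'E'
from h import *
from station import env,camera,status,effector
R=Rdown(np.deg2rad(-10.8))
env.move_pose([438,-189.4,180],R)
env.servo_line([438,-189.4,68],speed=100,max_force=8) and print("contact!")
effector.grasp(80); print("width",status.read_grip_width())
env.servo_line([438,-189.4,190],speed=100)
env.hold(.2)
print(status.read_t(),status.read_grip_width(),status.read_wrist_force(),status.read_tcp_pos())
for n in("side","top"):
    c=camera(n); cv2.imwrite(f"pics/{n}1.png",c["pixels"][:,:,::-1])
    pickle.dump(c,open(f"{n}1.pkl","wb"))
s=cv2.imread("pics/side1.png"); cv2.imwrite("pics/s1c.png",cv2.resize(s[120:300,180:340],None,fx=3.3,fy=3.3))
E
```

```text
width 23.001971940117805
9.1167 23.264782416981483 [-0.36253117  0.49835253 -0.32727728] [ 437.70949868 -189.3858809   189.57439559]
```

View pics/s1c.png

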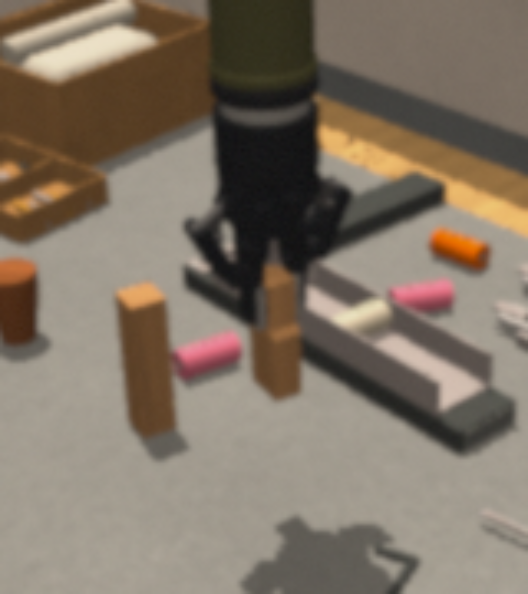

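The paddle is held upright in the jaws (23 mm wide), and nothing else has moved. Next it goes over the runner behind the roller, with a check before lowering.

```bash
cat >> h.py <<'E'
M=np.array([632.4,-214.5]); U=np.array([0.0445,1.0]); U/=np.linalg.norm(U)
ANG=np.arctan2(-U[1],-U[0]); RP=Rdown(ANG)
def at(s,z): # s = distance from mouth, mm
    p=M+U*s; return [p[0],p[1],z]
E
python3 - <<'E'
from h import *
from station import env,camera,status,effector
env.move_pose(at(58,190),RP)
env.servo_line(at(58,135),speed=80)
env.hold(.2)
print(status.read_t(),status.read_tcp_pos()-np.array(at(58,135)),status.read_wrist_force())
for n in("side","top"):
    c=camera(n); cv2.imwrite(f"pics/{n}2.png",c["pixels"][:,:,::-1])
s=cv2.imread("pics/side2.png");t=cv2.imread("pics/top2.png")
cv2.imwrite("pics/c2.png",np.hstack([cv2.resize(s[150:270,220:350],(433,400)),cv2.resize(t[170:290,220:350],(360,400))]))
c=camera("wrist"); cv2.imwrite("pics/w3.png",c["pixels"][:,:,::-1])
E
```

```text
11.3667 [ 0.34967842 -0.13490637  0.61663043] [ 0.2720867   0.07329071 -1.13030947]
```

View pics/c2.png

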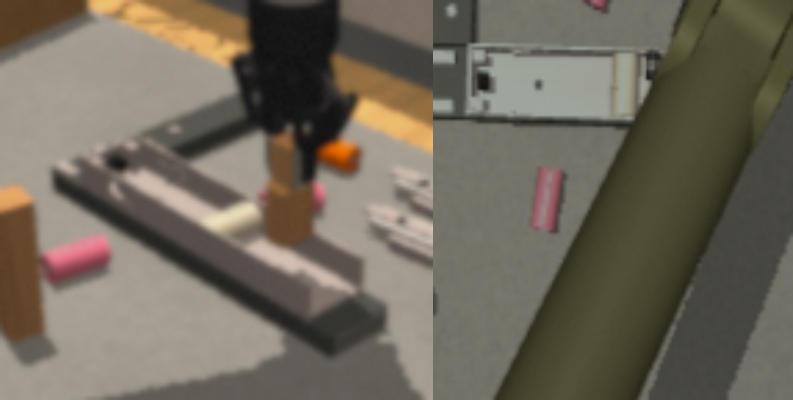

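View pics/w3.png

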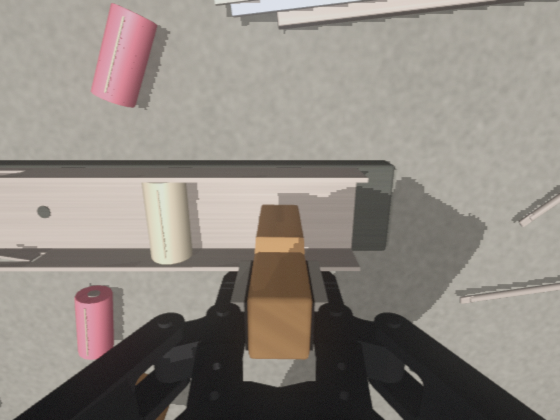

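The runner is parallel to the image in the wrist view, with the paddle at (280,205..355) and the roller at (168,220), so the yaw is good. I'll check the lateral position from the blade's lower edge, then lower.

```bash
python3 - <<'E'
from h import *
from station import env,camera,status,effector
c=camera("wrist")
n=np.array([U[1],-U[0]])
for nm,(u,v),z in [("blade bottom +x edge (exp 19)",(280,205),67.6),("far wall top mid (exp 32.5)",(280,178),60),("near wall top mid (exp -32.5)",(200,267),60),("far wall",(160,178),60)]:
    p=onz(c,u,v,z)[:2]-M; print(nm,(p@n).round(1),"s",(p@U).round(1))
print("roller s L,R",[((onz(c,u,225,43)[:2]-M)@U).round(1) for u in (146,189)], "mouth floor",[((onz(c,u,v,28)[:2]-M)@U).round(1) for u,v in ((356,185),(353,245))])
f0=status.read_wrist_force()
print(env.servo_line(at(58,102.3),speed=60,max_force=5)); env.hold(.2)
print(status.read_tcp_pos(),status.read_wrist_force()-f0,status.read_t())
c=camera("side");s=c["pixels"][:,:,::-1];cv2.imwrite("pics/s3.png",cv2.resize(s[150:270,220:350],None,fx=4.5,fy=4.5))
E
```

```text
blade bottom +x edge (exp 19) 17.9 s 57.1
far wall top mid (exp 32.5) 33.9 s 57.1
near wall top mid (exp -32.5) -30.9 s 114.1
far wall 33.9 s 135.1
roller s L,R [np.float64(155.8), np.float64(124.1)] mouth floor [np.float64(-0.4), np.float64(-1.7)]
False
[ 635.28067218 -156.69434616  102.77775277] [0.93989059 0.14860349 1.24931468] 12.4583
```

View pics/s3.png

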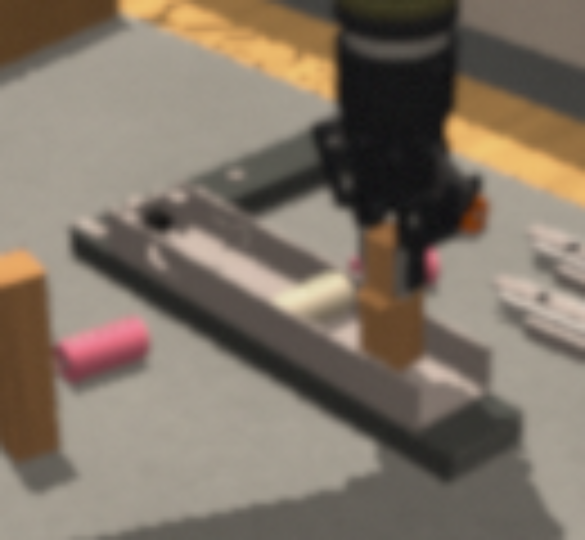

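Lateral correction is about +2 mm. Now push: approach, gentle contact, then roll up to just before the tabs.

```bash
cat >> h.py <<'E'
N=np.array([U[1],-U[0]])
def at2(s,z=102.3,l=2.0):
    p=M+U*s+N*l; return [p[0],p[1],z]
E
python3 - <<'E'
from h import *
from station import env,camera,status,effector
env.servo_line(at2(58),speed=20)
print(env.servo_line(at2(100),speed=40,max_force=5)); env.hold(.1)
f0=status.read_wrist_force(); print("f0",f0)
def S(): return (status.read_tcp_pos()[:2]-M)@U
for s,v in [(118,12),(150,30),(195,30)]:
    r=env.servo_line(at2(s),speed=v,max_force=5); print(r,S(),(status.read_wrist_force()-f0).round(2),status.read_t())
    if r: break
c=camera("side");s=c["pixels"][:,:,::-1];cv2.imwrite("pics/s4.png",cv2.resize(s[150:270,220:350],None,fx=4.5,fy=4.5))
E
```

```text
False
f0 [ 0.42906866 -0.13113709 -0.57091007]
False 117.9251218939253 [-0.97  0.24 -0.29] 15.7083
False 149.63942388670853 [-0.93 -0.   -0.11] 16.925
False 194.716405734558 [-0.82 -0.15 -0.67] 18.575
```

View pics/s4.png

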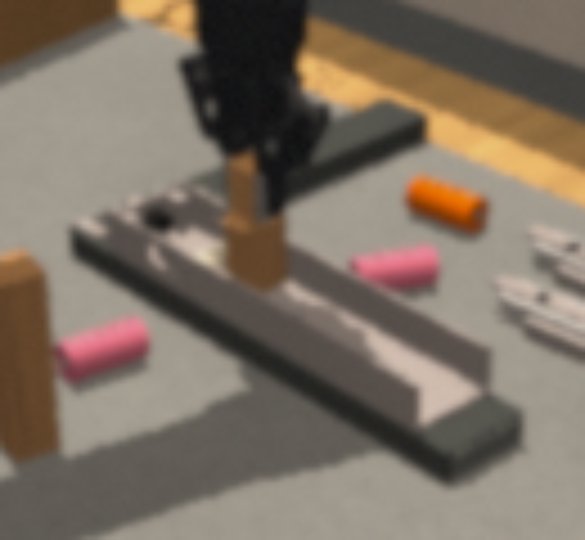

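```bash
cat > push.py <<'E'
from h import *
from station import env,camera,status,effector
F0=np.array([0.429,-0.131,-0.571])
def S(): return (status.read_tcp_pos()[:2]-M)@U
def F(): 
    return -(status.read_wrist_force()-F0)[:2]@U
def go(s,end,step,v,fmax,drop=None,z=102.3,Tmax=99):
    pk=0;log=[];r="end"
    while s<end:
        s+=step; hit=env.servo_line(at2(s,z),speed=v,max_force=5)
        f=F(); log.append((round(s,1),round(S(),1),round(f,2))); pk=max(pk,f)
        if f>fmax: r="fmax";break
        if drop and pk>4.5 and f<pk-drop: r="drop";break
        if status.read_t()>Tmax: r="T";break
    print(log,r,status.read_t()); return s
E
python3 - <<'E'
from push import *
s=go(195,245,2,12,7.5)
E
```

```text
[(197, np.float64(197.2), np.float64(-0.46)), (199, np.float64(199.2), np.float64(0.03)), (201, np.float64(201.2), np.float64(-0.07)), (203, np.float64(203.2), np.float64(-0.24)), (205, np.float64(205.2), np.float64(-0.09)), (207, np.float64(207.2), np.float64(-0.05)), (209, np.float64(208.8), np.float64(1.06)), (211, np.float64(209.8), np.float64(4.78)), (213, np.float64(212.5), np.float64(3.8)), (215, np.float64(215.4), np.float64(3.86)), (217, np.float64(217.6), np.float64(2.55)), (219, np.float64(219.5), np.float64(2.8)), (221, np.float64(221.4), np.float64(1.41)), (223, np.float64(223.4), np.float64(3.69)), (225, np.float64(225.4), np.float64(0.91)), (227, np.float64(227.4), np.float64(2.16)), (229, np.float64(229.4), np.float64(0.78)), (231, np.float64(231.4), np.float64(1.6)), (233, np.float64(233.3), np.float64(1.33)), (235, np.float64(235.4), np.float64(1.31)), (237, np.float64(237.4), np.float64(1.16)), (239, np.float64(239.4), np.float64(1.11)), (241, np.float64(241.3), np.float64(1.86)), (243, np.float64(243.3), np.float64(1.39)), (245, np.float64(245.3), np.float64(1.53))] end 26.5417
```

The tabs are being held out (peak 4.8 N at s≈210). Now for the final press.

```bash
python3 - <<'E'
from push import *
s=go(245,252,0.7,8,9.0,drop=2)
s=go(s,264,0.4,6,9.0,drop=1.8,Tmax=40)
env.hold(.1);print(s,S(),F())
E
```

```text
[(245.7, np.float64(245.7), np.float64(2.22)), (246.4, np.float64(246.4), np.float64(1.54)), (247.1, np.float64(247.2), np.float64(2.17)), (247.8, np.float64(248.0), np.float64(2.59)), (248.5, np.float64(248.6), np.float64(1.82)), (249.2, np.float64(249.3), np.float64(2.18)), (249.9, np.float64(250.0), np.float64(1.72)), (250.6, np.float64(250.7), np.float64(2.31)), (251.3, np.float64(251.4), np.float64(2.11)), (252.0, np.float64(252.1), np.float64(1.46)), (252.7, np.float64(252.8), np.float64(2.46))] end 29.2917
[(253.1, np.float64(253.1), np.float64(2.42)), (253.5, np.float64(253.5), np.float64(2.07)), (253.9, np.float64(254.0), np.float64(2.64)), (254.3, np.float64(254.3), np.float64(2.84)), (254.7, np.float64(254.4), np.float64(2.41)), (255.1, np.float64(254.8), np.float64(3.85)), (255.5, np.float64(255.3), np.float64(3.92)), (255.9, np.float64(255.7), np.float64(4.74)), (256.3, np.float64(256.1), np.float64(4.66)), (256.7, np.float64(256.5), np.float64(5.77)), (257.1, np.float64(256.8), np.float64(5.83)), (257.5, np.float64(257.1), np.float64(5.47)), (257.9, np.float64(257.4), np.float64(4.74)), (258.3, np.float64(257.6), np.float64(5.35)), (258.7, np.float64(257.9), np.float64(5.81)), (259.1, np.float64(258.1), np.float64(6.0)), (259.5, np.float64(258.5), np.float64(5.15)), (259.9, np.float64(258.8), np.float64(5.96)), (260.3, np.float64(259.3), np.float64(5.92)), (260.7, np.float64(259.6), np.float64(6.67)), (261.1, np.float64(259.8), np.float64(5.78)), (261.5, np.float64(259.9), np.float64(6.97)), (261.9, np.float64(259.9), np.float64(6.19)), (262.3, np.float64(260.0), np.float64(7.11)), (262.7, np.float64(260.1), np.float64(7.07)), (263.1, np.float64(260.1), np.float64(7.84)), (263.5, np.float64(260.2), np.float64(8.47)), (263.9, np.float64(260.2), np.float64(9.36))] fmax 36.2917
263.89999999999947 260.2901614831173 9.549051056122284
```

From s=254.5 (buffer contact) to 260.2 is 5.7 mm, and there the motion stalls while the push rises past 9 N. The roller is on the lugs. Retreat gently and look.

```bash
python3 - <<'E'
from push import *
for s,v in [(260,8),(257,8),(252,10)]:
    env.servo_line(at2(s),speed=v); print(S(),F())
env.servo_line(at2(190),speed=80); print(F())
c=camera("wrist");pickle.dump(c,open("w4.pkl","wb"));cv2.imwrite("pics/w4.png",c["pixels"][:,:,::-1])
c=camera("side");s=c["pixels"][:,:,::-1];cv2.imwrite("pics/s5.png",cv2.resize(s[170:260,210:310],None,fx=6,fy=6,interpolation=cv2.INTER_CUBIC))
print(status.read_t())
E
```

```text
259.7926539432454 4.8087669647692035
258.3381238132828 0.7783855472787656
252.01860771774776 -0.31396200872869545
-0.366371762707452
39.2333
```

View pics/w4.png

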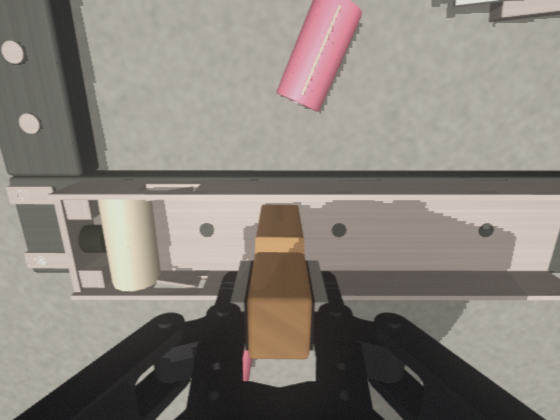

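View pics/s5.png

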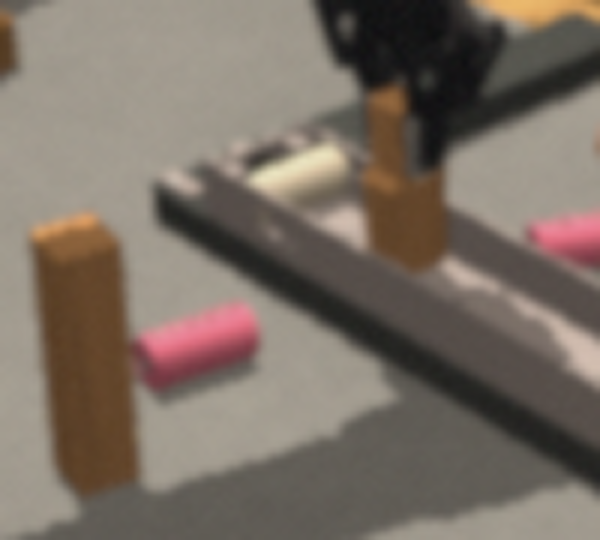

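```bash
python3 - <<'E'
from h import *
a=cv2.imread("pics/w4.png");cv2.imwrite("pics/w4c.png",cv2.resize(a[170:310,5:225],None,fx=3.6,fy=3.6,interpolation=cv2.INTER_CUBIC))
c=pickle.load(open("w4.pkl","rb"))
print([((onz(c,u,250,43)[:2]-M)@U).round(1) for u in (108,158)])
E
```

```text
[np.float64(301.2), np.float64(268.9)]
```

View pics/w4c.png

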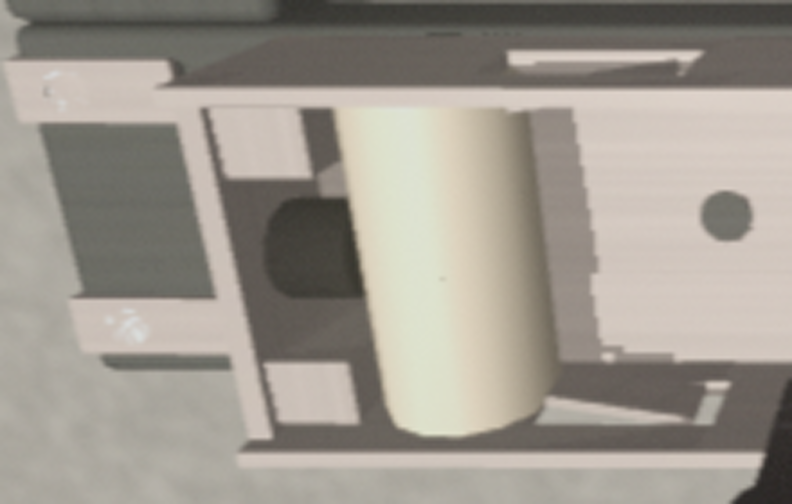

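The wrist crop shows the roller against the buffer with its centre at s≈285 mm, which is the seat. The visible tab is sprung in behind it, and contact with the paddle was lost around s≈258, so it is latched. Now the paddle goes back.

```bash
python3 - <<'E'
from push import *
env.servo_line(at2(190,190),speed=120)
R=Rdown(np.deg2rad(-10.8))
env.move_pose([438,-189.4,150],R)
env.servo_line([438,-189.4,78],speed=80)
env.hold(.1)
print(env.servo_line([438,-189.4,66.5],speed=12,max_force=3),status.read_tcp_pos(),status.read_t())
env.hold(.1);print(status.read_wrist_force())
effector.gripper_open(); env.hold(.2)
env.servo_line([438,-189.4,200],speed=120)
print(status.read_t())
env.move_pose([560,60,270],Rdown(np.pi/2))
for n in("side","top","wrist"):
    c=camera(n);pickle.dump(c,open(f"{n}9.pkl","wb"));cv2.imwrite(f"pics/{n}9.png",c["pixels"][:,:,::-1])
print(status.read_t())
E
```

```text
True [ 437.88586938 -189.39925641   68.30345391] 43.3417
[ 0.2282384  -0.39762344  5.6786069 ]
45.5167
46.9583
```

View pics/side9.png

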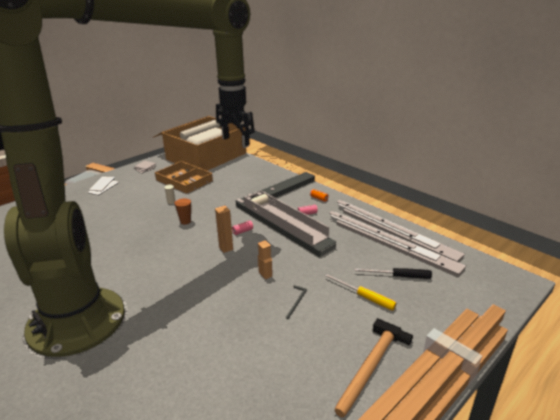

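View pics/wrist9.png

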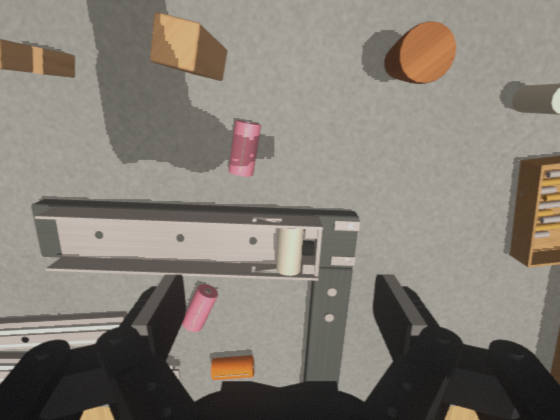

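The side view shows the paddle upright at (265,258), back in its place, with the bystanders where they were. One close crop of both tabs at wrist-view (265,220) and (265,268).

```bash
python3 - <<'E'
from h import *
a=cv2.imread("pics/wrist9.png");cv2.imwrite("pics/w9c.png",cv2.resize(a[205:285,235:365],None,fx=6,fy=6,interpolation=cv2.INTER_CUBIC))
c=pickle.load(open("wrist9.pkl","rb"))
print([((onz(c,u,250,43)[:2]-M)@U).round(1) for u in (277,302)])
E
```

```text
[np.float64(270.4), np.float64(300.5)]
```

View pics/w9c.png

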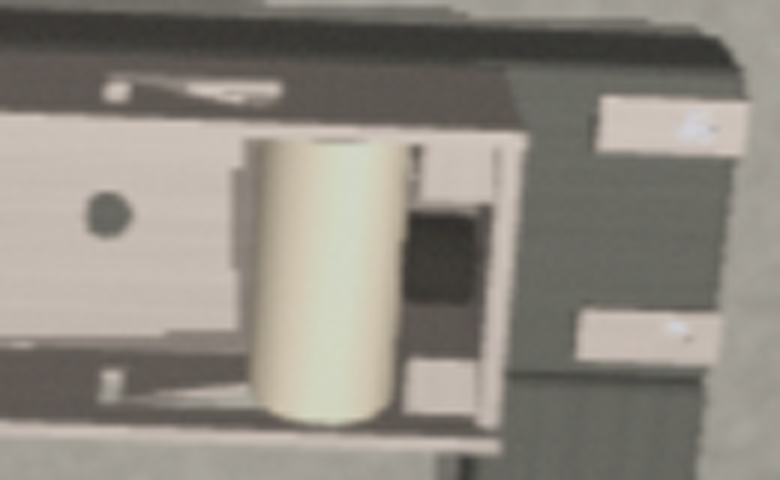

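Both tabs lean into the runner behind the roller, leaving their wall slots open at the tip. The roller's centre is at s = 285.4 mm, with the seat at 285. I'm handing in.

```bash
python3 - <<'E'
from station import env,status
env.close_job(); print(status.read_t())
E
```

```text
the job is handed in; nothing more can be done
the job is handed in; nothing more can be done
```

The roller is home in its seat with both tabs snapped in behind it, and the paddle is standing upright where I found it. I handed the job in at about 47 s of the 59 s allowed; the system gave no verdict.

- **Pushing:** I gripped the paddle by its handle and rolled the roller along the runner at about 30 mm/s or less. It passed the tabs at about 4.8 N. I pressed until it stopped on the lugs at about 9.5 N, under the 12 N limit.
- **Roller:** The last wrist picture puts its centre 0.4 mm past my measured seat, with calibration good to about 2 mm. Both tabs look sprung in behind it. On backing off, the paddle lost contact close to the seat, which also means the tabs are holding.
- **Paddle and bystanders:** The paddle stands clear of the frame. By eye, nothing else moved in the side view.
- **What was less clear:** The force drop when the tabs let go was hardly visible in the wrist-force readings (noise of about 0.5–1 N). I took "home" from the 5.7 mm of buffer travel and the stop at the lugs. The runner axis was about 1.5–2 mm off sideways on first measurement, and I corrected that before pushing.

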